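Find the high spot of a cake turntable on its gauge

TASK

The skirt of this cake turntable has been knocked out of round and rubs. Push the gauge carriage gently all the way home so that its feeler stands at the skirt, then turn the plate slowly by its finger knob, find the highest spot of the skirt by how hard it drags on the feeler (there is also one lower swelling that is not meant), and leave the plate at rest with that highest spot centred on the feeler tip, ready to be dressed. Do not force anything, and do not shift the marker and the seasoning jar beside the gauge.

Things in the scene. Friction and masses are not known exactly. Their poses are not given: they have to be found in the camera images.
- stand: fixed steel stand of the turntable. Its origin is on the worktop on the plate's axis, z up. Round foot 176 mm across; from it a steel rail 46 mm wide runs along the stand's +y out to y = 260 mm and carries the gauge.
- plate: aluminium plate, 224 mm across, top 62 mm above the worktop. Turns about the stand's z axis without end, either way, with light friction (about 1 N at the knob when nothing rubs), and stays where it is left. Origin: on the axis, 36 mm above the worktop; its x axis points to the finger knob.
- skirt_mid (a point): on the plate's axis, mid-height (46 mm) of the skirt: a rim of radius 100 mm hidden under the plate's lip. In one place, unknown and different each time, is its high spot, rising smoothly to 6 mm, 22 degrees to each side of the crest, alike both sides. 140 degrees counterclockwise (from above) of it is a lower swelling, 2 mm high, 13 degrees to each side. Elsewhere it is round.
- knob_top (a point): centre of the top face of the finger knob: a wooden upright round knob, 22 mm across and 36 mm tall, which spins freely on its pin. 75 mm from the plate's axis, top 102 mm above the worktop, its foot 4 mm above the plate.
- carriage: black gauge carriage on the rail, sliding along the stand's y axis. Block 40 x 40 mm, 22 to 58 mm above the worktop. Origin: centre of its underside. Parked, the origin is 189 mm from the plate's axis; home, against the stop, 159 mm. It needs about 9 N to slide and stays where left.
- tab_top (a point): centre of the top of the carriage's upright grip tab, 98 mm above the worktop; the tab is 30 mm along the stand's x, 12 mm along y, and rises 40 mm above the block. 6 mm further out (stand's +y) than the carriage's origin.
- tip_rest (a point): where the feeler tip (round, on a thin steel rod pointing to the plate's axis, 45 mm high) stands unloaded; fixed to the carriage. Sprung, 1.3 N per mm, yields outward. Carriage home: 0.5 mm clear of the round skirt, pushed back 1.5 mm (2 N) by the lower swelling, 5.5 mm (7 N) by the high spot. It rubs with friction 0.4: felt at the knob, about 1 N and 4 N of extra drag.
- table_marker: bystander: a marker pen with black cap, 132 mm long, 21 mm wide, lying beside the gauge on the stand's -x side. Origin: centre of its underside.
- seasoning_jar: bystander: upright seasoning jar with black cap, 40 x 40 x 107 mm, on the stand's +x side of the gauge. Origin: centre of its underside.
- end_stop: fixed steel stop block, 40 x 8 x 22 mm, across the rail between plate and carriage; rigid. The carriage is home when its block stands against it. Origin: centre of its underside, 135 mm from the plate's axis, 10 mm above the worktop.

How it is judged:
By the outcome, as a careful person would: the job done as asked, in the order asked, and still so for the second after the job is handed in, with the robot touching nothing.
It also fails if it takes over 72 s, if anything falls off the work surface, if the arm or the gripper's body presses on something with over 40 N, if the wrist force passes 120 N, or if a joint passes its speed limit or range.

ROBOT

A 6-joint arm with a two-finger parallel gripper is mounted at the origin on the work surface; the furniture and walls round the work are solid. World frame = base frame: x ahead of the robot, y to its left, z up, the work surface at z = 0. Lengths are in mm, angles in degrees, forces in N, time in s.
With the tool pointing down it reaches from about 350 to 850 mm from the base axis. Payload 8.1 kg.
Tool frame: the origin (TCP) lies midway between the tips of the shut fingers; the grasp point (between the pads) lies 19 mm behind it; z points along the fingers, y is the line along which they close (so a half turn about z gives the same grasp; the last joint's range is limited). The gripper opens to 85 mm and grips with 20 to 120 N. Pads are 22 mm wide; open, the fingers measure 114 mm over their backs; the gripper's body (76 mm by 85 mm) begins 54 mm behind the grasp point. The pads swing forward as they close: fully open they stand 13 mm farther back than shut.
Start: joints at [-74.851, 7.471, 85.268, -0, 87.261, -4.893], TCP at [205.646, -563.662, 231.292] pointing down, gripper open.
Joint ranges: [-169.43, 169.43], [-51.17, 129.36], [1.28, 143.12], [-76.62, 256.62], [0, 156.53], [-152.29, 152.29]. Speed limits (degrees/s): [136.94, 136.94, 159.86, 180, 180, 180].

INTERFACE

Orientations are given as [roll, pitch, yaw] about the fixed x, y, z axes, in that order (R = Rz(yaw) Ry(pitch) Rx(roll)).
In Python, from bench import r, optics, workorder gives the robot as it stands.
- The arm moves only by the shell command python3 -m handwheel 'ROWS' [FORCE]. ROWS is a JSON object whose key "ticks" holds a list of rows, 1 to 8 of them, each of 7 numbers: a rotation vector rx, ry, rz in degrees, then dx, dy, dz in mm, then the finger opening in mm; each row is the pose to reach, as a shift and turn from the pose commanded when the command began, along the tool's axes at that moment; what a row does not reach only later rows make up. A row lasts 1/8 s, in which the tool goes at most 62.5 mm and 10.7 degrees, less where a joint would pass 70% of its speed; a pose out of reach is approached as far as the arm can. The fingers move at their own pace and stop on an object; FORCE is the grip in N (left out, the last holds). Time passes only in rows, so rows that do not move let the fingers close. It prints the time, the measured TCP pose, the force, the opening and the grip force at its end. Input that does not fit is refused with a message, and nothing moves.
- r.sense(): the state, without advancing time (a new reading comes with each control period).
- optics.snapshot(name): name is "scene" or "side" or "wrist"; returns a dict with "pixels" (420x560x3 uint8, blue, green, red), "fx", "fy", "cx", "cy" (pixels), "D" ([k1, k2, p1, p2, k3] as OpenCV has them; the pictures are not rectified), "pose" (4x4, takes a point from camera to world coordinates). Camera axes: x right, y up, looking along -z (the intrinsics and any distortion apply to the point x, -y, -z); pixel columns grow to the right and rows downward; lengths in mm; the calibration is good to about 2 mm. A picture is of the moment at which its call begins. There is no depth.
- workorder.hand_in(): hands the job in; it is judged then, once.
The state is a dict: "time": time; "joint_pos": joint angles; "qd": joint speeds; "joint_efforts": joint torques, N m; "tool_pos": TCP position; "tcp_rot": TCP orientation; "ft_force": force on the tool from outside, world axes, zero at the start; "wrist_torque": the same for the moment, N m; "finger_gap": finger opening in mm; "grip_force": force on a finger pad.
Only numpy, scipy, OpenCV 4.12 (cv2) and the standard library are available. Lean on these libraries where they do the work, as an engineer would, in place of code of your own. Each camera call takes 0.05 s, during which the arm holds its last target. There are 200 camera calls.

## Working session

There is one attempt and no reset: what is moved stays moved. The work goes in short steps, Python scripts to look and compute and a shell command to move; the robot and the scene stay as the last step left them, time stands still between calls to the robot, and variables do not carry over. Pictures are saved under pics/ and viewed, at most 10 in all, crops included, and the job is handed in when it is done.

```bash
ls; mkdir -p pics; python3 - <<'E'
from bench import r, optics
import cv2
for n in("scene","side"):
    s=optics.snapshot(n); cv2.imwrite(f"pics/{n}0.png",s["pixels"]); print(n,s["fx"],s["fy"],s["cx"],s["cy"],s["D"],s["pose"])
print(r.sense())
E
```

```text
pics
scene 383.1819536127671 383.1819536127671 277.8724898057396 212.4653362240071 [-0.04170935  0.          0.          0.          0.        ] [[-8.51116216e-01  4.09871389e-01 -3.28034497e-01  2.41836153e+02]
 [-5.24975810e-01 -6.63000867e-01  5.33694902e-01  6.43105788e+02]
 [ 1.25911458e-03  6.26446562e-01  7.79463354e-01  7.40930315e+02]
 [ 0.00000000e+00  0.00000000e+00  0.00000000e+00  1.00000000e+00]]
side 440.84766648464034 440.84766648464034 271.37867533317194 209.10792179815283 [0.00281632 0.         0.         0.         0.        ] [[-8.74248370e-01  3.12745442e-01 -3.71322066e-01  2.32223603e+02]
 [-4.85035059e-01 -5.29976482e-01  6.95604716e-01  7.74005732e+02]
 [ 2.07552425e-02  7.88235509e-01  6.15023579e-01  6.08952730e+02]
 [ 0.00000000e+00  0.00000000e+00  0.00000000e+00  1.00000000e+00]]
{'time': 0.1, 'joint_pos': array([-7.48492496e+01,  7.51264048e+00,  8.53243894e+01, -8.25801489e-04,
        8.72594955e+01, -4.89283567e+00]), 'qd': array([ 0.00219978, -0.14610424, -0.11594925, -0.04655232,  0.00468724,
        0.08277706]), 'joint_efforts': array([ 5.11735871e-04, -5.70951712e+01, -5.01942980e+01, -2.06119007e-04,
        8.17512337e-03,  7.39733787e-05]), 'tool_pos': array([ 205.52960881, -563.17414847,  230.31698958]), 'tcp_rot': array([-1.79903756e+02, -7.41108485e-03,  2.00436200e+01]), 'ft_force': array([ 0.59619976,  0.9796568 , -0.05821425]), 'wrist_torque': array([ 0.02362722, -0.01386929,  0.00039064]), 'grip_force': 0.0, 'finger_gap': 85.68358140082813}
```

View pics/scene0.png

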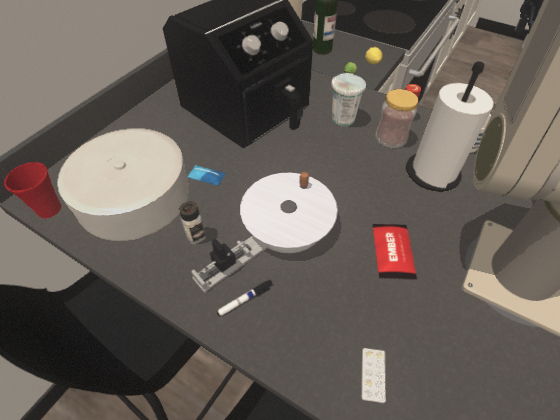

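View pics/side0.png

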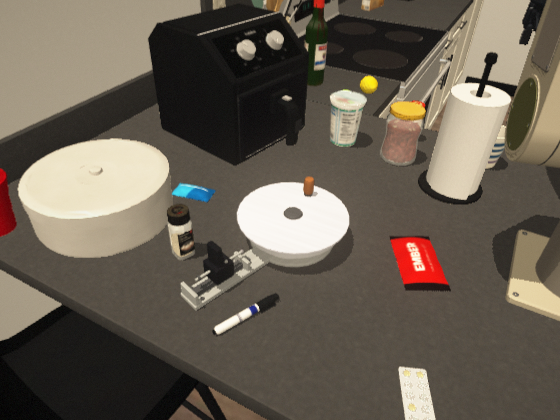

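The scene view shows the plate centred near (288,211), with the brown knob at (304,178). The rail runs down-left to (200,283), with the black tab near (217,248), the jar at (191,222) and the marker at (245,298). The side view matches, with the plate at (293,214), knob at (309,183) and tab at (214,252).

```bash
cat > h.py <<'E'
import numpy as np, cv2
from bench import r, optics
def K(s): return np.array([[s["fx"],0,s["cx"]],[0,s["fy"],s["cy"]],[0,0,1.]])
def cast(s,uv,z):
    uv=np.asarray(uv,float).reshape(-1,1,2)
    n=cv2.undistortPoints(uv,K(s),np.array(s["D"],float))[:,0]
    d=np.c_[n[:,0],-n[:,1],-np.ones(len(n))]@s["pose"][:3,:3].T
    o=s["pose"][:3,3]; return o+d*((z-o[2])/d[:,2])[:,None]
def proj(s,P):
    p=(np.atleast_2d(P)-s["pose"][:3,3])@s["pose"][:3,:3]*[1,-1,-1]
    return cv2.projectPoints(p,np.zeros(3),np.zeros(3),K(s),np.array(s["D"],float))[0][:,0]
def circ(p):
    A=np.c_[2*p[:,:2],np.ones(len(p))]; x=np.linalg.lstsq(A,(p[:,:2]**2).sum(1),rcond=None)[0]
    return x[:2],np.sqrt(x[2]+x[:2]@x[:2])
def knob(s,near=None):
    im=s["pixels"]; h=cv2.cvtColor(im,cv2.COLOR_BGR2HSV)
    m=((h[...,0]<18)&(h[...,1]>110)&(h[...,2]>40)).astype(np.uint8)
    n,l,st,c=cv2.connectedComponentsWithStats(m)
    return [(st[i],c[i]) for i in range(1,n) if st[i,4]>25]
E
python3 - <<'E'
from h import *
for n,b in(("scene",(225,165,350,255)),("side",(225,175,360,270))):
    s=optics.snapshot(n); im=s["pixels"]
    g=cv2.cvtColor(im,cv2.COLOR_BGR2GRAY)
    # dark hub in the plate centre
    x0,y0,x1,y1=b
    m=np.zeros_like(g); m[y0:y1,x0:x1]=(g[y0:y1,x0:x1]>150)*255
    cs,_=cv2.findContours(m,cv2.RETR_EXTERNAL,cv2.CHAIN_APPROX_NONE)
    c=max(cs,key=cv2.contourArea)[:,0]
    w=cast(s,c,62.)
    ctr,R=circ(w)
    for _ in range(15):   # robust: drop outliers
        d=np.abs(np.hypot(*(w[:,:2]-ctr).T)-R); ctr,R=circ(w[d<max(1.5,np.median(d)*1.5)])
    print(n,"plate",ctr,R,(d<1.5).mean())
    for st,c in knob(s):
        if x0<c[0]<x1 and y0<c[1]<y1+10: print(" knob",st,c,cast(s,c,84))
    print(" tab",cast(s,[(216,241)] if n=="scene" else [(214,246)],98))
    cr=im[225:315,160:280] if n=="scene" else im[230:340,160:290]
    cv2.imwrite(f"pics/{n}c.png",cv2.resize(cr,None,fx=5,fy=5,interpolation=cv2.INTER_CUBIC))
E
```

```text
scene plate [516.02891688 151.94328642] 110.63275478865418 0.850187265917603
 knob [300 172   8  13  73] [303.46575342 177.38356164] [[522.7187834   70.32541626  84.        ]]
 tab [[580.33542301 332.3866193   98.        ]]
side plate [518.85142152 146.929068  ] 111.36287587910591 0.5331010452961672
 knob [304 176  10  19 163] [308.32515337 184.9202454 ] [[522.50686757  69.20648761  84.        ]]
 tab [[575.20799087 334.46412977  98.        ]]
```

View pics/scenec.png

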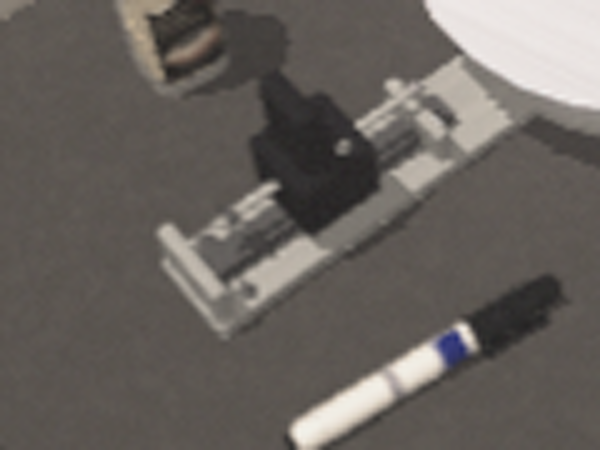

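View pics/sidec.png

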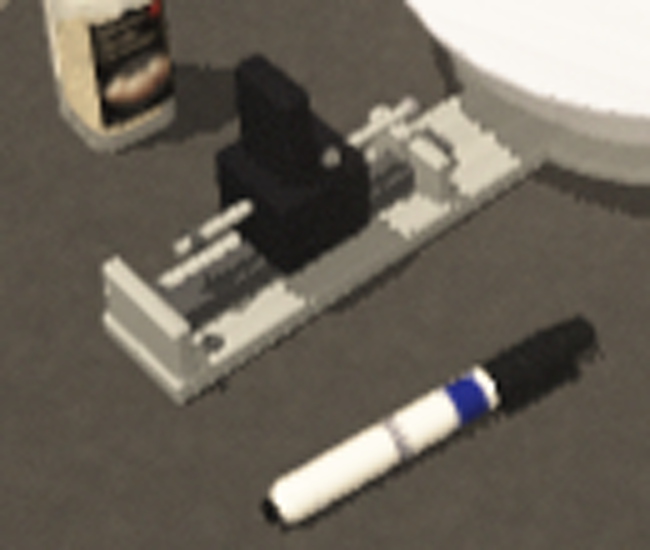

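```bash
python3 - <<'E'
from h import *
S=optics.snapshot("scene");D=optics.snapshot("side")
print("end corners",cast(S,[(205,292.4),(193,278)],0),cast(D,[(196.4,310.4),(180.6,294)],0))
print("edge",cast(S,[(205,292.4),(264,248.6)],0),cast(D,[(196.4,310.4),(268,262)],0))
for s,b in((S,(275,195,302,216)),(D,(280,203,306,223))):
    g=cv2.cvtColor(s["pixels"],cv2.COLOR_BGR2GRAY);x0,y0,x1,y1=b
    q=np.argwhere(g[y0:y1,x0:x1]<120)[:,::-1].mean(0)+[x0,y0]; print("hub",q,cast(s,q,62))
print("tab",cast(S,(216.4,242.6),98),cast(D,(214.4,245.6),98))
for c in [(516,151),(518,149),(514,149)]:
  for yaw in(-20,-17):
    u=np.radians(yaw+90);a=np.array(c)
    print(c,yaw,"tab",a+195*np.array([np.cos(u),np.sin(u)]))
E
```

```text
end corners [[571.00910471 403.334765     0.        ]
 [614.99437116 389.84780093   0.        ]] [[573.50273302 399.78944581   0.        ]
 [620.07639884 384.08227705   0.        ]]
edge [[571.00910471 403.334765     0.        ]
 [524.73395925 243.6365992    0.        ]] [[573.50273302 399.78944581   0.        ]
 [524.36739712 234.93160094   0.        ]]
hub [288.40645161 206.21290323] [[516.62221704 149.75900593  62.        ]]
hub [292.59235669 212.95541401] [[519.85758865 144.76388983  62.        ]]
tab [[577.2482018  335.09373583  98.        ]] [[575.19549678 333.30290002  98.        ]]
(516, 151) -20 tab [582.69392795 334.24006105]
(516, 151) -17 tab [573.01248242 337.47942741]
(518, 149) -20 tab [584.69392795 332.24006105]
(518, 149) -17 tab [575.01248242 335.47942741]
(514, 149) -20 tab [580.69392795 332.24006105]
(514, 149) -17 tab [571.01248242 335.47942741]
```

```bash
python3 - <<'E'
from h import *
S=optics.snapshot("scene");D=optics.snapshot("side")
n=["towel","pinkjar","yogurt","ember","seas","toaster corner bottom","robot?","marker cap","marker end"]
a=[(438,175),(395,140),(345,120),(394,250),(195,240),(247,137),(530,260),(270,285),(221,311)]
b=[(453,185),(400,158),(343,142),(419,263),(184,255),(235,152),(540,290),(279,297),(215,331)]
for N,p,q in zip(n,a,b): print(N,cast(S,p,0)[0,:2].round(),cast(D,q,0)[0,:2].round())
# towel pole top height by two-view triangulation
def ray(s,uv):
    o=s["pose"][:3,3]; d=cast(s,uv,0)[0]-o; return o,d/np.linalg.norm(d)
for p,q in (((477,68),(491,58)),((465,95),(484,92))):
    o1,d1=ray(S,p);o2,d2=ray(D,q)
    t=np.linalg.lstsq(np.c_[d1,-d2],o2-o1,rcond=None)[0]; print("towel pt",o1+t[0]*d1,o2+t[1]*d2)
w=optics.snapshot("wrist");cv2.imwrite("pics/w0.png",w["pixels"]);print(w["pose"][:3],w["fx"])
E
```

```text
towel [ 252. -204.] [ 263. -225.]
pinkjar [ 404. -279.] [ 412. -283.]
yogurt [ 570. -286.] [ 575. -285.]
ember [267.  89.] [267.  88.]
seas [676. 309.] [677. 301.]
toaster corner bottom [781. -60.] [805. -83.]
robot? [-13. -50.] [54. 45.]
marker cap [463. 315.] [464. 302.]
marker end [517. 419.] [521. 419.]
towel pt [ 269.18904784 -188.94383149  320.72622385] [ 269.52413938 -188.92799261  320.71667371]
towel pt [ 270.34103715 -199.23166869  248.97137097] [ 262.28019398 -199.43928774  248.85980048]
[[ 3.42693246e-01  8.90688428e-01  2.98723055e-01  2.81764278e+02]
 [-9.39447189e-01  3.24715815e-01  1.09538206e-01 -5.37076871e+02]
 [ 5.64312282e-04 -3.18172537e-01  9.48032657e-01  3.73592423e+02]] 303.49839812985755
```

```bash
python3 -m handwheel '{"ticks": [[0, 0, -10, 120, -43, -109, 0], [0, 0, -20, 238, -86, -109, 0], [0, 0, -30, 238, -86, -109, 0], [0, 0, -40, 238, -86, -109, 0], [0, 0, -52.7, 438, -227, -109, 0], [0, 0, -52.7, 438, -227, -109, 0], [0, 0, -52.7, 438, -227, -109, 0], [0, 0, -52.7, 438, -227, -109, 0]]}' 30
```

```text
time: 1.45
tool_pos: [527.5, -216.0, 339.9]
tcp_rot: [180.0, 0.0, 72.7]
ft_force: [1.0, -1.6, 1.1]
finger_gap: 0.0
grip_force: 0.0
```

```bash
python3 -m handwheel '{"ticks": [[0, 0, 0, 379, -111, 0, 0], [0, 0, 0, 379, -111, 0, 0], [0, 0, 0, 379, -111, 0, 0], [0, 0, 0, 379, -111, 0, 0], [0, 0, 0, 379, -111, 0, 0], [0, 0, 0, 379, -111, 0, 0], [0, 0, 0, 379, -111, 0, 0], [0, 0, 0, 379, -111, 0, 0]]}'; python3 - <<'E'
from h import *
w=optics.snapshot("wrist");cv2.imwrite("pics/w1.png",w["pixels"]);print(w["pose"][:3],w["D"]);np.save("w1.npy",w,allow_pickle=True)
for st,c in knob(w): print(st,c,cast(w,c,84))
E
```

```text
time: 2.45
tool_pos: [532.8, 178.1, 339.4]
tcp_rot: [-180.0, 0.0, 72.9]
ft_force: [-0.3, -0.5, -0.8]
finger_gap: -0.1
grip_force: 0.0
[[ 9.55680594e-01  2.79247995e-01  9.32478421e-02  5.56021877e+02]
 [-2.94404135e-01  9.05505888e-01  3.05590071e-01  2.54981587e+02]
 [ 8.98944654e-04 -3.19499051e-01  9.47586169e-01  4.81804367e+02]] [-0.0145787  0.         0.         0.         0.       ]
[364  26   4  14  35] [365.22857143  32.14285714] [[679.00052869 303.20506323  84.        ]]
[381  27   4  15  35] [382.91428571  34.22857143] [[698.33030874 295.09593452  84.        ]]
[ 106  214   86   75 2760] [148.60942029 251.3192029 ] [[319.29896749 118.78294999  84.        ]]
[283 232  15  21 249] [289.85943775 242.44176707] [[519.82158209  71.90668525  84.        ]]
```

View pics/w1.png

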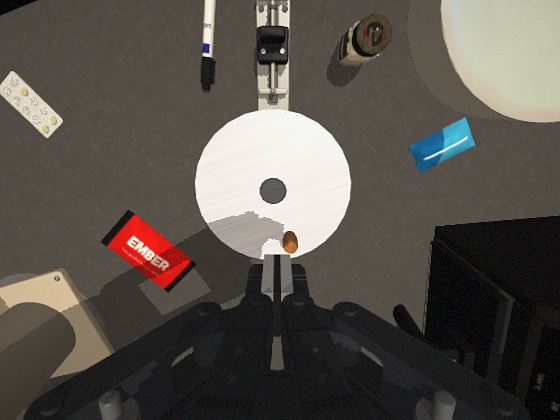

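The wrist view shows the plate at about (273,186), radius 78 px. The hub is at (273,190), the knob at (290,240) and the tab at about (273,35). The rail runs almost exactly up the image, with the jar at (365,40) and the marker at (208,45) well to either side.

```bash
python3 - <<'E'
from h import *
s=np.load("w1.npy",allow_pickle=True).item(); im=s["pixels"];g=cv2.cvtColor(im,cv2.COLOR_BGR2GRAY)
# plate edge: radial scan, upper arc
pts=[]
for a in np.radians(np.arange(-5,186,2)):
    if 75<np.degrees(a)<105: continue
    rr=np.arange(60,95,.25); p=np.array([273,186])+np.c_[rr*np.cos(a),-rr*np.sin(a)]
    v=cv2.remap(g,p[:,0:1].astype(np.float32),p[:,1:2].astype(np.float32),1)[:,0].astype(float)
    i=np.argmin(np.convolve(v,np.r_[np.ones(8),-np.ones(8)],'valid')*-1)
    pts.append(p[i+8])
w=cast(s,pts,62.);c,R=circ(w);d=np.abs(np.hypot(*(w[:,:2]-c).T)-R);c,R=circ(w[d<2]);print("plate",c,R,d.mean())
hb=np.argwhere(g[174:206,257:290]<120)[:,::-1].mean(0)+[257,174];print("hub",hb,cast(s,hb,62))
# rail: bright pixels' column extent per row, away from carriage
for y in (2,4,8,14,70,76,84,98,104):
    x=np.where(g[y,235:310]>110)[0]+235
    if len(x): print(y,x.min(),x.max(),cast(s,[(x.min(),y),(x.max()+1,y)],0)[:,:2].mean(0))
cv2.imwrite("pics/w1c.png",cv2.resize(im[0:120,200:400],None,fx=4,fy=4,interpolation=2))
E
```

```text
plate [516.71763298 145.74227841] 116.52653082220212 7.279254781239469
hub [272.54409006 190.38649156] [[517.10831973 147.4994922   62.        ]]
2 257 289 [592.36384025 386.29706679]
4 257 289 [591.654182   384.01875206]
8 256 289 [589.56981091 379.64295758]
14 256 289 [587.40906044 372.71826277]
70 258 288 [566.82960355 304.3328853 ]
76 257 288 [563.72709882 296.83609175]
84 258 288 [561.18104815 286.20413543]
98 259 288 [556.09847183 267.38046964]
104 258 288 [552.85294982 259.47730547]
```

View pics/w1c.png

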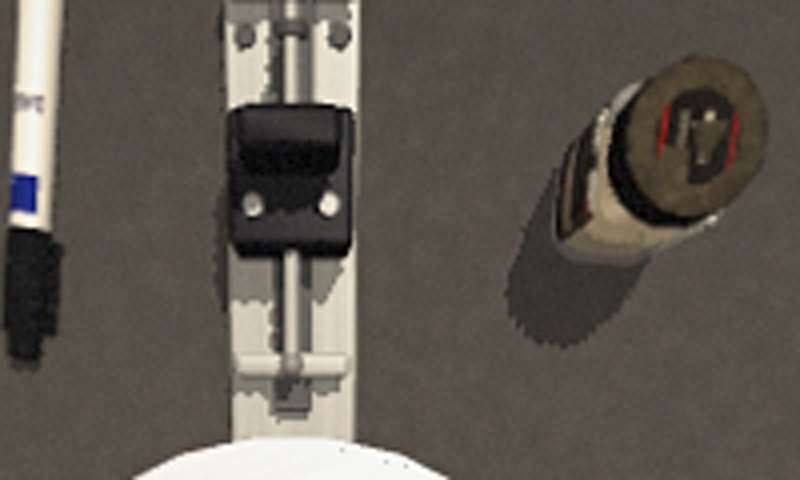

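```bash
python3 -m handwheel '{"ticks": [[0, 0, 0, 60, -2, 10, 0], [0, 0, 0, 120, -4, 20, 0], [0, 0, 0, 175, -6, 50, 0], [0, 0, 0, 190, -6, 100, 0], [0, 0, 0, 190, -6, 155, 0], [0, 0, 0, 190, -6, 210, 0], [0, 0, 0, 190, -6, 250, 0], [0, 0, 0, 190, -6, 259, 0]]}'; python3 - <<'E'
from h import *
s=r.sense();c=np.array([517.1,147.5]);a=np.radians(-17.35);R=np.array([[np.cos(a),np.sin(a)],[-np.sin(a),np.cos(a)]])
print(R@(s["tool_pos"][:2]-c),s["ft_force"])
E
```

```text
time: 3.5
tool_pos: [582.2, 357.0, 76.5]
tcp_rot: [-179.7, 0.3, 72.6]
ft_force: [0.4, -0.3, -0.6]
finger_gap: 0.1
grip_force: 0.0
[ -0.33207152 219.37700809] [ 0.36413124 -0.26995584 -0.61599989]
```

```bash
python3 -m handwheel '{"ticks": [[0, 0, 0, -3, 0, 0, 0], [0, 0, 0, -6, 0, 0, 0], [0, 0, 0, -9, 0, 0, 0], [0, 0, 0, -12, 0, 0, 0], [0, 0, 0, -14, 0, 0, 0], [0, 0, 0, -16, 0, 0, 0], [0, 0, 0, -18, 0, 0, 0], [0, 0, 0, -20, 0, 0, 0]]}'; python3 -m handwheel '{"ticks": [[0, 0, 0, -2, 0, 0, 0], [0, 0, 0, -4, 0, 0, 0], [0, 0, 0, -5, 0, 0, 0], [0, 0, 0, -6, 0, 0, 0]]}'
```

```text
time: 4.5
tool_pos: [579.4, 343.6, 82.8]
tcp_rot: [179.8, -0.3, 72.8]
ft_force: [4.3, 7.9, 0.9]
finger_gap: 0.2
grip_force: 4.7
time: 5.0
tool_pos: [577.6, 337.9, 82.8]
tcp_rot: [179.8, -0.3, 72.8]
ft_force: [4.3, 8.6, -0.3]
finger_gap: -0.1
grip_force: 4.6
```

```bash
python3 -m handwheel '{"ticks": [[0, 0, 0, -2, 0, 0, 0], [0, 0, 0, -4, 0, 0, 0], [0, 0, 0, -6, 0, 0, 0], [0, 0, 0, -8, 0, 0, 0], [0, 0, 0, -10, 0, 0, 0], [0, 0, 0, -11, 0, 0, 0], [0, 0, 0, -12, 0, 0, 0]]}'; for i in 1; do python3 -m handwheel '{"ticks": [[0, 0, 0, -0.5, 0, 0, 0], [0, 0, 0, -1, 0, 0, 0]]}'; python3 -m handwheel '{"ticks": [[0, 0, 0, -0.5, 0, 0, 0], [0, 0, 0, -1, 0, 0, 0]]}'; done
```

```text
time: 5.88
tool_pos: [574.0, 326.4, 82.8]
tcp_rot: [179.8, -0.3, 72.8]
ft_force: [4.2, 8.6, 0.3]
finger_gap: -0.2
grip_force: 4.6
time: 6.12
tool_pos: [573.8, 325.4, 82.8]
tcp_rot: [179.8, -0.3, 72.8]
ft_force: [4.1, 8.0, -0.0]
finger_gap: -0.2
grip_force: 4.5
time: 6.38
tool_pos: [573.4, 324.5, 82.8]
tcp_rot: [179.8, -0.3, 72.8]
ft_force: [4.3, 8.0, 0.4]
finger_gap: -0.5
grip_force: 4.5
```

```bash
python3 -m handwheel '{"ticks": [[0, 0, 0, -0.5, 0, 0, 0], [0, 0, 0, -1, 0, 0, 0]]}'; python3 -m handwheel '{"ticks": [[0, 0, 0, -0.5, 0, 0, 0], [0, 0, 0, -1, 0, 0, 0]]}';  python3 -m handwheel '{"ticks": [[0, 0, 0, -0.4, 0, 0, 0], [0, 0, 0, -0.8, 0, 0, 0]]}'
```

```text
time: 6.62
tool_pos: [573.2, 323.6, 82.8]
tcp_rot: [179.8, -0.3, 72.8]
ft_force: [4.1, 8.2, 0.5]
finger_gap: -0.0
grip_force: 4.5
time: 6.88
tool_pos: [572.9, 322.6, 82.8]
tcp_rot: [179.8, -0.3, 72.8]
ft_force: [4.7, 8.1, -0.4]
finger_gap: 0.0
grip_force: 4.5
time: 7.12
tool_pos: [572.7, 322.3, 82.9]
tcp_rot: [179.8, -0.4, 72.8]
ft_force: [5.2, 11.3, -1.5]
finger_gap: 0.2
grip_force: 6.0
```

```bash
python3 -m handwheel '{"ticks": [[0, 0, 0, -0.3, 0, 0, 0], [0, 0, 0, -0.6, 0, 0, 0]]}'; python3 -m handwheel '{"ticks": [[0, 0, 0, -0.3, 0, 0, 0], [0, 0, 0, -0.3, 0, 0, 0]]}'
```

```text
time: 7.38
tool_pos: [572.7, 322.2, 82.9]
tcp_rot: [179.8, -0.4, 72.8]
ft_force: [8.1, 12.4, -1.5]
finger_gap: 0.2
grip_force: 7.1
time: 7.62
tool_pos: [572.7, 322.2, 82.9]
tcp_rot: [179.8, -0.5, 72.8]
ft_force: [6.1, 14.0, -3.0]
finger_gap: 0.3
grip_force: 7.4
```

```bash
python3 -m handwheel '{"ticks": [[0, 0, 0, 5, 0, 0, 0], [0, 0, 0, 16, 0, -5, 0], [0, 0, 0, 16, 0, -60, 0], [0, 0, 0, 16, 0, -100, 20], [0, 0, 0, -46, 0, -100, 40], [0, 0, 0, -108, 0, -100, 50], [0, 0, 0, -170, 0, -100, 50], [0, 0, 0, -220, 20, -100, 50]]}'; python3 - <<'E'
from h import *
s=r.sense();d=np.array([521.4,72.6,72])-s["tool_pos"]
a=np.radians(s["tcp_rot"][2]);print(d, d[0]*np.cos(a)+d[1]*np.sin(a), d[0]*np.sin(a)-d[1]*np.cos(a),-d[2],s["ft_force"])
w=optics.snapshot("wrist");cv2.imwrite("pics/w2.png",w["pixels"])
for st,c in knob(w): print(st,c,cast(w,c,84))
E
```

```text
time: 8.62
tool_pos: [523.3, 101.2, 181.0]
tcp_rot: [-180.0, 0.0, 72.8]
ft_force: [1.5, 0.3, 0.4]
finger_gap: 49.9
grip_force: 0.0
[  -1.85814827  -28.63596768 -109.04889293] -27.901999446965853 6.704460223005288 109.04889292717388 [1.46465641 0.29755134 0.40399426]
[  12  198  128  111 5888] [ 74.88230299 252.33338995] [[341.12945455 114.70523611  84.        ]]
[271 223  25  35 704] [282.88636364 240.41619318] [[519.47535982  71.55882125  84.        ]]
```

```bash
python3 -m handwheel '{"ticks": [[0, 0, 0, -28, 6, 10, 50], [0, 0, 0, -28, 6, 50, 50], [0, 0, 0, -28, 6, 85, 50], [0, 0, 0, -28, 6, 103, 50], [0, 0, 0, -28, 6, 108, 50], [0, 0, 0, -28, 6, 108, 50]]}' ; python3 - <<'E'
from h import *
w=optics.snapshot("wrist");cv2.imwrite("pics/w3.png",w["pixels"])
E
```

```text
time: 9.43
tool_pos: [522.6, 74.4, 73.5]
tcp_rot: [179.9, -0.0, 72.8]
ft_force: [-0.4, 0.0, 0.7]
finger_gap: 50.1
grip_force: 0.0
```

View pics/w3.png

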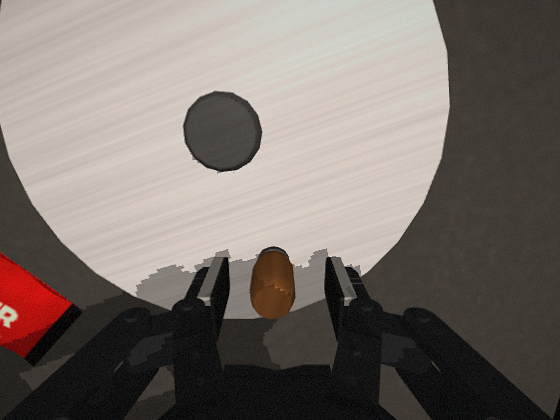

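The knob, at about (273,285), stands between the pads at (215,295) and (340,295), so I can close on it.

```bash
python3 -m handwheel '{"ticks": [[0, 0, 0, 0, 0, 0, 15], [0, 0, 0, 0, 0, 0, 15], [0, 0, 0, 0, 0, 0, 15], [0, 0, 0, 0, 0, 0, 15]]}' 25; python3 - <<'E'
from h import *
w=optics.snapshot("wrist");g=cv2.cvtColor(w["pixels"],cv2.COLOR_BGR2GRAY)
hb=np.argwhere(g[80:185,170:280]<120)[:,::-1].mean(0)+[170,80]
print("hub",hb,cast(w,hb,62));s=r.sense();print(s["tool_pos"],s["ft_force"])
E
```

```text
time: 9.98
tool_pos: [522.8, 74.2, 73.8]
tcp_rot: [179.9, -0.0, 72.7]
ft_force: [-2.1, -0.1, 6.2]
finger_gap: 21.0
grip_force: 24.7
hub [221.61789947 130.85226808] [[517.02409858 148.06414458  62.        ]]
[522.83802761  74.11302916  73.79650086] [-0.73546406  0.3159096   6.87154903]
```

```bash
cat > tab.py <<'E'
import numpy as np,sys
a0,step,n=map(float,sys.argv[1:4])
p=lambda a:75*np.array([np.sin(np.radians(a)),np.cos(np.radians(a))])
for i in range(int(n)):
    a=a0+i*step; h=p(a+step/2)-p(a);f=p(a+step)-p(a)
    print("%.1f: 0 0 0 %.1f %.1f 0 15;0 0 0 %.1f %.1f 0 15"%(a+step,*h,*f))
E
python3 tab.py -68.6 6 61
```

```text
-62.6: 0 0 0 1.5 3.6 0 15;0 0 0 3.2 7.1 0 15
-56.6: 0 0 0 1.9 3.4 0 15;0 0 0 4.0 6.8 0 15
-50.6: 0 0 0 2.2 3.2 0 15;0 0 0 4.7 6.3 0 15
-44.6: 0 0 0 2.6 3.0 0 15;0 0 0 5.3 5.8 0 15
-38.6: 0 0 0 2.9 2.7 0 15;0 0 0 5.9 5.2 0 15
-32.6: 0 0 0 3.1 2.4 0 15;0 0 0 6.4 4.6 0 15
-26.6: 0 0 0 3.4 2.0 0 15;0 0 0 6.8 3.9 0 15
-20.6: 0 0 0 3.6 1.7 0 15;0 0 0 7.2 3.1 0 15
-14.6: 0 0 0 3.7 1.3 0 15;0 0 0 7.5 2.4 0 15
-8.6: 0 0 0 3.8 0.9 0 15;0 0 0 7.7 1.6 0 15
-2.6: 0 0 0 3.9 0.5 0 15;0 0 0 7.8 0.8 0 15
3.4: 0 0 0 3.9 0.1 0 15;0 0 0 7.9 -0.1 0 15
9.4: 0 0 0 3.9 -0.3 0 15;0 0 0 7.8 -0.9 0 15
15.4: 0 0 0 3.9 -0.7 0 15;0 0 0 7.7 -1.7 0 15
21.4: 0 0 0 3.8 -1.1 0 15;0 0 0 7.4 -2.5 0 15
27.4: 0 0 0 3.6 -1.5 0 15;0 0 0 7.1 -3.2 0 15
33.4: 0 0 0 3.4 -1.9 0 15;0 0 0 6.8 -4.0 0 15
39.4: 0 0 0 3.2 -2.2 0 15;0 0 0 6.3 -4.7 0 15
45.4: 0 0 0 3.0 -2.6 0 15;0 0 0 5.8 -5.3 0 15
51.4: 0 0 0 2.7 -2.9 0 15;0 0 0 5.2 -5.9 0 15
57.4: 0 0 0 2.4 -3.1 0 15;0 0 0 4.6 -6.4 0 15
63.4: 0 0 0 2.0 -3.4 0 15;0 0 0 3.9 -6.8 0 15
69.4: 0 0 0 1.7 -3.6 0 15;0 0 0 3.1 -7.2 0 15
75.4: 0 0 0 1.3 -3.7 0 15;0 0 0 2.4 -7.5 0 15
81.4: 0 0 0 
[... 1043 characters left out ...]
0 15
213.4: 0 0 0 -3.4 1.9 0 15;0 0 0 -6.8 4.0 0 15
219.4: 0 0 0 -3.2 2.2 0 15;0 0 0 -6.3 4.7 0 15
225.4: 0 0 0 -3.0 2.6 0 15;0 0 0 -5.8 5.3 0 15
231.4: 0 0 0 -2.7 2.9 0 15;0 0 0 -5.2 5.9 0 15
237.4: 0 0 0 -2.4 3.1 0 15;0 0 0 -4.6 6.4 0 15
243.4: 0 0 0 -2.0 3.4 0 15;0 0 0 -3.9 6.8 0 15
249.4: 0 0 0 -1.7 3.6 0 15;0 0 0 -3.1 7.2 0 15
255.4: 0 0 0 -1.3 3.7 0 15;0 0 0 -2.4 7.5 0 15
261.4: 0 0 0 -0.9 3.8 0 15;0 0 0 -1.6 7.7 0 15
267.4: 0 0 0 -0.5 3.9 0 15;0 0 0 -0.8 7.8 0 15
273.4: 0 0 0 -0.1 3.9 0 15;0 0 0 0.1 7.9 0 15
279.4: 0 0 0 0.3 3.9 0 15;0 0 0 0.9 7.8 0 15
285.4: 0 0 0 0.7 3.9 0 15;0 0 0 1.7 7.7 0 15
291.4: 0 0 0 1.1 3.8 0 15;0 0 0 2.5 7.4 0 15
297.4: 0 0 0 1.5 3.6 0 15;0 0 0 3.2 7.1 0 15
```

```bash
cat > an.py <<'E'
import re,numpy as np,sys
t=open("log").read();f=lambda k:np.array([eval(x) for x in re.findall(k+r": (\[.*?\])",t)])
p=f("tool_pos");F=f("ft_force");yaw=f("tcp_rot")[:,2]
a=np.radians(-17.35);u=np.array([np.cos(a),np.sin(a)]);v=np.array([-u[1],u[0]])
c=np.array([517.1,147.6]); off=1.0
d=p[:,:2]-c; x=d@u; y=d@v-off
al=np.arctan2(y,x);fx=F[:,:2]@u;fy=F[:,:2]@v
R=np.hypot(x,y);ft=-fx*np.sin(al)+fy*np.cos(al);fr=fx*np.cos(al)+fy*np.sin(al)
n=int(sys.argv[1])
for i in range(len(p))[-n:]: print("%3d a %.1f R %.1f ft %.1f fr %.1f fz %.1f z %.1f yaw %.1f"%(i,np.degrees(al[i])%360,R[i],ft[i],fr[i],F[i,2],p[i,2],yaw[i]))
if len(p)>9:
    A=np.c_[2*(d@u),2*(d@v),np.ones(len(d))];q=np.linalg.lstsq(A,(d**2).sum(1),rcond=None)[0];print("fit ctr",q[:2],np.sqrt(q[2]+q[:2]@q[:2]))
E
(python3 -m handwheel '{"ticks": [[0, 0, 0, 1.5, 3.6, 0, 15], [0, 0, 0, 3.2, 7.1, 0, 15]]}'
python3 -m handwheel '{"ticks": [[0, 0, 0, 1.9, 3.4, 0, 15], [0, 0, 0, 4.0, 6.8, 0, 15]]}'
python3 -m handwheel '{"ticks": [[0, 0, 0, 2.2, 3.2, 0, 15], [0, 0, 0, 4.7, 6.3, 0, 15]]}'
python3 -m handwheel '{"ticks": [[0, 0, 0, 2.6, 3.0, 0, 15], [0, 0, 0, 5.3, 5.8, 0, 15]]}'
python3 -m handwheel '{"ticks": [[0, 0, 0, 2.9, 2.7, 0, 15], [0, 0, 0, 5.9, 5.2, 0, 15]]}' ) >log; tail -1 log; python3 an.py 5
```

```text
grip_force: 24.7
  0 a 297.5 R 74.6 ft -1.0 fr -0.6 fz 6.3 z 73.8 yaw 72.7
  1 a 303.6 R 74.6 ft -0.7 fr -0.0 fz 7.4 z 73.8 yaw 72.7
  2 a 309.6 R 74.7 ft -0.6 fr -0.8 fz 5.5 z 73.8 yaw 72.7
  3 a 315.6 R 74.7 ft -0.1 fr -0.4 fz 5.4 z 73.8 yaw 72.7
  4 a 321.7 R 74.8 ft -0.7 fr 0.9 fz 6.9 z 73.8 yaw 72.7
```

```bash

(python3 -m handwheel '{"ticks": [[0, 0, 0, 3.1, 2.4, 0, 15], [0, 0, 0, 6.4, 4.6, 0, 15]]}'
python3 -m handwheel '{"ticks": [[0, 0, 0, 3.4, 2.0, 0, 15], [0, 0, 0, 6.8, 3.9, 0, 15]]}'
python3 -m handwheel '{"ticks": [[0, 0, 0, 3.6, 1.7, 0, 15], [0, 0, 0, 7.2, 3.1, 0, 15]]}'
python3 -m handwheel '{"ticks": [[0, 0, 0, 3.7, 1.3, 0, 15], [0, 0, 0, 7.5, 2.4, 0, 15]]}'
python3 -m handwheel '{"ticks": [[0, 0, 0, 3.8, 0.9, 0, 15], [0, 0, 0, 7.7, 1.6, 0, 15]]}'
python3 -m handwheel '{"ticks": [[0, 0, 0, 3.9, 0.5, 0, 15], [0, 0, 0, 7.8, 0.8, 0, 15]]}'
python3 -m handwheel '{"ticks": [[0, 0, 0, 3.9, 0.1, 0, 15], [0, 0, 0, 7.9, -0.1, 0, 15]]}'
python3 -m handwheel '{"ticks": [[0, 0, 0, 3.9, -0.3, 0, 15], [0, 0, 0, 7.8, -0.9, 0, 15]]}'
python3 -m handwheel '{"ticks": [[0, 0, 0, 3.9, -0.7, 0, 15], [0, 0, 0, 7.7, -1.7, 0, 15]]}'
python3 -m handwheel '{"ticks": [[0, 0, 0, 3.8, -1.1, 0, 15], [0, 0, 0, 7.4, -2.5, 0, 15]]}'
python3 -m handwheel '{"ticks": [[0, 0, 0, 3.6, -1.5, 0, 15], [0, 0, 0, 7.1, -3.2, 0, 15]]}'
python3 -m handwheel '{"ticks": [[0, 0, 0, 3.4, -1.9, 0, 15], [0, 0, 0, 6.8, -4.0, 0, 15]]}' ) >>log; python3 an.py 12
```

```text
5 a 327.8 R 74.8 ft -0.4 fr -1.4 fz 6.9 z 73.8 yaw 72.7
  6 a 333.8 R 74.9 ft -1.4 fr 1.2 fz 5.6 z 73.8 yaw 72.7
  7 a 339.7 R 75.0 ft -1.6 fr 1.1 fz 5.4 z 73.8 yaw 72.7
  8 a 345.8 R 75.0 ft -0.6 fr 0.3 fz 6.1 z 73.8 yaw 72.7
  9 a 351.8 R 75.0 ft -0.2 fr -0.5 fz 5.5 z 73.8 yaw 72.7
 10 a 357.8 R 75.1 ft 0.3 fr -0.5 fz 5.7 z 73.8 yaw 72.7
 11 a 3.8 R 75.1 ft -0.6 fr 0.1 fz 6.4 z 73.8 yaw 72.7
 12 a 9.8 R 75.2 ft -1.2 fr 0.1 fz 4.5 z 73.9 yaw 72.7
 13 a 15.8 R 75.2 ft -2.1 fr 0.4 fz 5.2 z 73.9 yaw 72.7
 14 a 21.3 R 75.3 ft -5.3 fr 0.9 fz 5.7 z 73.8 yaw 72.7
 15 a 26.9 R 75.4 ft -6.4 fr 0.7 fz 5.7 z 73.9 yaw 72.7
 16 a 32.9 R 75.3 ft -6.2 fr 0.6 fz 4.9 z 73.9 yaw 72.7
fit ctr [0.14062441 1.4752796 ] 74.97463893728764
```

```bash

(python3 -m handwheel '{"ticks": [[0, 0, 0, 3.2, -2.2, 0, 15], [0, 0, 0, 6.3, -4.7, 0, 15]]}'
python3 -m handwheel '{"ticks": [[0, 0, 0, 3.0, -2.6, 0, 15], [0, 0, 0, 5.8, -5.3, 0, 15]]}'
python3 -m handwheel '{"ticks": [[0, 0, 0, 2.7, -2.9, 0, 15], [0, 0, 0, 5.2, -5.9, 0, 15]]}'
python3 -m handwheel '{"ticks": [[0, 0, 0, 2.4, -3.1, 0, 15], [0, 0, 0, 4.6, -6.4, 0, 15]]}'
python3 -m handwheel '{"ticks": [[0, 0, 0, 2.0, -3.4, 0, 15], [0, 0, 0, 3.9, -6.8, 0, 15]]}'
python3 -m handwheel '{"ticks": [[0, 0, 0, 1.7, -3.6, 0, 15], [0, 0, 0, 3.1, -7.2, 0, 15]]}' ) >>log; python3 an.py 6; grep time log|tail -1
```

```text
17 a 38.9 R 75.4 ft -4.7 fr 0.7 fz 3.9 z 73.9 yaw 72.7
 18 a 45.6 R 75.4 ft -2.7 fr 1.5 fz 4.9 z 73.8 yaw 72.7
 19 a 52.0 R 75.4 ft -1.4 fr 0.6 fz 6.1 z 73.8 yaw 72.7
 20 a 58.2 R 75.5 ft -0.3 fr -0.3 fz 7.4 z 73.8 yaw 72.7
 21 a 64.3 R 75.5 ft -1.4 fr -1.5 fz 7.4 z 73.8 yaw 72.7
 22 a 70.1 R 75.5 ft -0.5 fr -0.7 fz 8.2 z 73.8 yaw 72.7
fit ctr [0.08865043 1.48567278] 75.0196252122634
time: 15.78
```

```bash
sed -i 's/off=1.0/off=1.48/' an.py; python3 tab.py 69.4 -4 15
```

```text
65.4: 0 0 0 -1.0 2.4 0 15;0 0 0 -2.0 4.8 0 15
61.4: 0 0 0 -1.1 2.4 0 15;0 0 0 -2.3 4.7 0 15
57.4: 0 0 0 -1.3 2.3 0 15;0 0 0 -2.7 4.5 0 15
53.4: 0 0 0 -1.4 2.2 0 15;0 0 0 -3.0 4.3 0 15
49.4: 0 0 0 -1.6 2.1 0 15;0 0 0 -3.3 4.1 0 15
45.4: 0 0 0 -1.7 2.0 0 15;0 0 0 -3.5 3.9 0 15
41.4: 0 0 0 -1.9 1.8 0 15;0 0 0 -3.8 3.6 0 15
37.4: 0 0 0 -2.0 1.7 0 15;0 0 0 -4.0 3.3 0 15
33.4: 0 0 0 -2.1 1.6 0 15;0 0 0 -4.3 3.0 0 15
29.4: 0 0 0 -2.2 1.4 0 15;0 0 0 -4.5 2.7 0 15
25.4: 0 0 0 -2.3 1.2 0 15;0 0 0 -4.6 2.4 0 15
21.4: 0 0 0 -2.4 1.1 0 15;0 0 0 -4.8 2.1 0 15
17.4: 0 0 0 -2.5 0.9 0 15;0 0 0 -4.9 1.7 0 15
13.4: 0 0 0 -2.5 0.7 0 15;0 0 0 -5.0 1.4 0 15
9.4: 0 0 0 -2.6 0.6 0 15;0 0 0 -5.1 1.0 0 15
```

```bash

(python3 -m handwheel '{"ticks": [[0, 0, 0, -1.0, 2.4, 0, 15], [0, 0, 0, -2.0, 4.8, 0, 15]]}'
python3 -m handwheel '{"ticks": [[0, 0, 0, -1.1, 2.4, 0, 15], [0, 0, 0, -2.3, 4.7, 0, 15]]}'
python3 -m handwheel '{"ticks": [[0, 0, 0, -1.3, 2.3, 0, 15], [0, 0, 0, -2.7, 4.5, 0, 15]]}'
python3 -m handwheel '{"ticks": [[0, 0, 0, -1.4, 2.2, 0, 15], [0, 0, 0, -3.0, 4.3, 0, 15]]}'
python3 -m handwheel '{"ticks": [[0, 0, 0, -1.6, 2.1, 0, 15], [0, 0, 0, -3.3, 4.1, 0, 15]]}'
python3 -m handwheel '{"ticks": [[0, 0, 0, -1.7, 2.0, 0, 15], [0, 0, 0, -3.5, 3.9, 0, 15]]}'
python3 -m handwheel '{"ticks": [[0, 0, 0, -1.9, 1.8, 0, 15], [0, 0, 0, -3.8, 3.6, 0, 15]]}'
python3 -m handwheel '{"ticks": [[0, 0, 0, -2.0, 1.7, 0, 15], [0, 0, 0, -4.0, 3.3, 0, 15]]}'
python3 -m handwheel '{"ticks": [[0, 0, 0, -2.1, 1.6, 0, 15], [0, 0, 0, -4.3, 3.0, 0, 15]]}'
python3 -m handwheel '{"ticks": [[0, 0, 0, -2.2, 1.4, 0, 15], [0, 0, 0, -4.5, 2.7, 0, 15]]}'
python3 -m handwheel '{"ticks": [[0, 0, 0, -2.3, 1.2, 0, 15], [0, 0, 0, -4.6, 2.4, 0, 15]]}'
python3 -m handwheel '{"ticks": [[0, 0, 0, -2.4, 1.1, 0, 15], [0, 0, 0, -4.8, 2.1, 0, 15]]}'
python3 -m handwheel '{"ticks": [[0, 0, 0, -2.5, 0.9, 0, 15], [0, 0, 0, -4.9, 1.7, 0, 15]]}'
python3 -m handwheel '{"ticks": [[0, 0, 0, -2.5, 0.7, 0, 15], [0, 0, 0, -5.0, 1.4, 0, 15]]}'
python3 -m handwheel '{"ticks": [[0, 0, 0, -2.6, 0.6, 0, 15], [0, 0, 0, -5.1, 1.0, 0, 15]]}' ) >>log
cat >> an.py <<'E'
from scipy.optimize import least_squares
A=np.degrees(al)%360
A[A>180]-=360
def model(q,A,s):
    c,b,g=q; t=A-c
    h=lambda t:np.where(abs(t)<22,3*(1+np.cos(np.pi*t/22)),0)
    dl=np.maximum(h(t)-.5,0); sl=(h(t+.1)-h(t-.1))/np.radians(.2)
    return -s*b-(s*.4*1.3*dl*(100+h(t))/75*g+1.3*dl*sl/75*g)
s=np.where(np.arange(len(A))<23,1,-1) if len(sys.argv)<3 else np.sign(np.r_[1,np.diff(A)])
m=(A>-20)
# NB sign: raising crest moves in +A
for name,k in(("fwd",m&(s>0)),("rev",m&(s<0)),("all",m)):
    if k.sum()>4:
        best=min((least_squares(lambda q:model(q,A[k],s[k])-ft[k],[c0,.7,1],loss="soft_l1") for c0 in(25,35,45)),key=lambda o:o.cost)
        print(name,best.x,best.cost,"std",np.sqrt(np.diag(np.linalg.inv(best.jac.T@best.jac)))*.5)
E
python3 an.py 15;grep time log|tail -1
```

```text
23 a 66.3 R 75.0 ft 1.0 fr -0.6 fz 8.3 z 73.8 yaw 72.8
 24 a 62.3 R 75.1 ft 1.4 fr -0.9 fz 7.7 z 73.8 yaw 72.8
 25 a 58.3 R 75.1 ft 1.6 fr 0.1 fz 7.8 z 73.8 yaw 72.8
 26 a 54.4 R 75.1 ft 2.3 fr -0.1 fz 8.3 z 73.8 yaw 72.8
 27 a 50.7 R 75.1 ft 4.0 fr 0.8 fz 8.5 z 73.8 yaw 72.8
 28 a 47.0 R 75.1 ft 5.3 fr 0.2 fz 8.3 z 73.8 yaw 72.8
 29 a 43.1 R 75.1 ft 5.9 fr 0.9 fz 8.0 z 73.8 yaw 72.8
 30 a 39.2 R 75.0 ft 6.3 fr 1.5 fz 7.0 z 73.8 yaw 72.8
 31 a 35.2 R 75.1 ft 6.2 fr 2.4 fz 6.2 z 73.9 yaw 72.8
 32 a 31.0 R 75.1 ft 5.4 fr 3.2 fz 6.0 z 73.8 yaw 72.8
 33 a 26.7 R 75.1 ft 3.2 fr 2.9 fz 6.0 z 73.8 yaw 72.8
 34 a 22.5 R 75.1 ft 2.1 fr 1.8 fz 4.9 z 73.9 yaw 72.8
 35 a 18.3 R 75.1 ft 2.2 fr 3.3 fz 4.5 z 73.9 yaw 72.8
 36 a 14.1 R 75.1 ft 1.0 fr 3.1 fz 4.8 z 73.9 yaw 72.8
 37 a 10.0 R 75.1 ft 0.7 fr 3.5 fz 4.9 z 73.8 yaw 72.7
fit ctr [0.05986208 1.48068926] 75.03672561677958
fwd [32.06651279  0.95769612  1.34310129] 3.535752832776027 std [0.61520787 0.18894686 0.10610507]
rev [35.75691007  1.72817392  1.09344248] 3.0743901657773547 std [0.66525327 0.20490529 0.09336276]
all [34.46708702  1.3069376   1.20684167] 8.26915573484639 std [0.48724448 0.14055686 0.06730474]
time: 19.52
```

```bash
python3 tab.py 9.4 4 13
```

```text
13.4: 0 0 0 2.6 -0.5 0 15;0 0 0 5.1 -1.0 0 15
17.4: 0 0 0 2.5 -0.7 0 15;0 0 0 5.0 -1.4 0 15
21.4: 0 0 0 2.5 -0.8 0 15;0 0 0 4.9 -1.7 0 15
25.4: 0 0 0 2.4 -1.0 0 15;0 0 0 4.8 -2.1 0 15
29.4: 0 0 0 2.3 -1.2 0 15;0 0 0 4.6 -2.4 0 15
33.4: 0 0 0 2.3 -1.3 0 15;0 0 0 4.5 -2.7 0 15
37.4: 0 0 0 2.2 -1.5 0 15;0 0 0 4.3 -3.0 0 15
41.4: 0 0 0 2.1 -1.6 0 15;0 0 0 4.0 -3.3 0 15
45.4: 0 0 0 1.9 -1.8 0 15;0 0 0 3.8 -3.6 0 15
49.4: 0 0 0 1.8 -1.9 0 15;0 0 0 3.5 -3.9 0 15
53.4: 0 0 0 1.7 -2.0 0 15;0 0 0 3.3 -4.1 0 15
57.4: 0 0 0 1.5 -2.1 0 15;0 0 0 3.0 -4.3 0 15
61.4: 0 0 0 1.4 -2.2 0 15;0 0 0 2.7 -4.5 0 15
```

```bash

(python3 -m handwheel '{"ticks": [[0, 0, 0, 2.6, -0.5, 0, 15], [0, 0, 0, 5.1, -1.0, 0, 15]]}'
python3 -m handwheel '{"ticks": [[0, 0, 0, 2.5, -0.7, 0, 15], [0, 0, 0, 5.0, -1.4, 0, 15]]}'
python3 -m handwheel '{"ticks": [[0, 0, 0, 2.5, -0.8, 0, 15], [0, 0, 0, 4.9, -1.7, 0, 15]]}'
python3 -m handwheel '{"ticks": [[0, 0, 0, 2.4, -1.0, 0, 15], [0, 0, 0, 4.8, -2.1, 0, 15]]}'
python3 -m handwheel '{"ticks": [[0, 0, 0, 2.3, -1.2, 0, 15], [0, 0, 0, 4.6, -2.4, 0, 15]]}'
python3 -m handwheel '{"ticks": [[0, 0, 0, 2.3, -1.3, 0, 15], [0, 0, 0, 4.5, -2.7, 0, 15]]}'
python3 -m handwheel '{"ticks": [[0, 0, 0, 2.2, -1.5, 0, 15], [0, 0, 0, 4.3, -3.0, 0, 15]]}'
python3 -m handwheel '{"ticks": [[0, 0, 0, 2.1, -1.6, 0, 15], [0, 0, 0, 4.0, -3.3, 0, 15]]}'
python3 -m handwheel '{"ticks": [[0, 0, 0, 1.9, -1.8, 0, 15], [0, 0, 0, 3.8, -3.6, 0, 15]]}'
python3 -m handwheel '{"ticks": [[0, 0, 0, 1.8, -1.9, 0, 15], [0, 0, 0, 3.5, -3.9, 0, 15]]}'
python3 -m handwheel '{"ticks": [[0, 0, 0, 1.7, -2.0, 0, 15], [0, 0, 0, 3.3, -4.1, 0, 15]]}'
python3 -m handwheel '{"ticks": [[0, 0, 0, 1.5, -2.1, 0, 15], [0, 0, 0, 3.0, -4.3, 0, 15]]}'
python3 -m handwheel '{"ticks": [[0, 0, 0, 1.4, -2.2, 0, 15], [0, 0, 0, 2.7, -4.5, 0, 15]]}' ) >>log
cat >> an.py <<'E'
# model-free: the forward and reverse drag curves mirror each other about the crest
fw=np.arange(len(A))>=38; rv=(np.arange(len(A))>=23)&~fw
if fw.sum()>5:
    from scipy.interpolate import CubicSpline
    o=np.argsort(A[rv]);sp=CubicSpline(A[rv][o],ft[rv][o])
    cs=np.arange(28,42,.25);e=[]
    for c in cs:
        t=2*c-A[fw];k=(t>10)&(t<66);d_=-ft[fw][k]-sp(t[k]);e.append((d_-d_.mean()).std())
    print("mirror",cs[np.argmin(e)],min(e),np.round(e[8:40:2],2))
E
python3 an.py 13 x;grep time log|tail -1
```

```text
38 a 13.8 R 75.1 ft -0.8 fr 2.7 fz 4.9 z 73.8 yaw 72.7
 39 a 17.5 R 75.1 ft -3.4 fr 2.4 fz 6.8 z 73.8 yaw 72.7
 40 a 21.2 R 75.0 ft -5.1 fr 2.6 fz 6.5 z 73.8 yaw 72.7
 41 a 25.0 R 75.0 ft -6.1 fr 2.4 fz 5.9 z 73.8 yaw 72.7
 42 a 28.9 R 75.1 ft -7.1 fr 2.2 fz 5.9 z 73.8 yaw 72.7
 43 a 32.9 R 75.1 ft -5.6 fr 2.5 fz 6.1 z 73.8 yaw 72.7
 44 a 37.0 R 75.0 ft -5.5 fr 2.3 fz 5.4 z 73.8 yaw 72.7
 45 a 41.2 R 75.0 ft -5.5 fr 1.7 fz 6.4 z 73.8 yaw 72.7
 46 a 45.5 R 75.1 ft -3.7 fr 1.1 fz 6.3 z 73.8 yaw 72.7
 47 a 49.6 R 75.1 ft -1.7 fr 0.4 fz 6.0 z 73.8 yaw 72.7
 48 a 53.8 R 75.0 ft -2.0 fr 0.7 fz 6.8 z 73.8 yaw 72.7
 49 a 58.0 R 75.1 ft -0.5 fr 0.5 fz 8.5 z 73.8 yaw 72.7
 50 a 62.0 R 75.1 ft -0.9 fr 0.2 fz 7.8 z 73.8 yaw 72.7
fit ctr [0.04480836 1.47554502] 75.04467980821187
fwd [32.49330778  1.26981593  1.25010218] 9.044448736280307 std [0.45703841 0.15391274 0.06808504]
rev [35.75691007  1.72817392  1.09344248] 3.0743901657773547 std [0.66525327 0.20490529 0.09336276]
all [33.91568479  1.4220702   1.19703301] 13.638561552466113 std [0.39637774 0.12440737 0.0555971 ]
mirror 35.5 0.672487556040732 [2.5  2.35 2.2  2.03 1.8  1.63 1.44 1.24 1.   0.83 0.7  0.67 0.75 0.87
 1.06 1.27]
time: 22.78
```

```bash

(python3 -m handwheel '{"ticks": [[0, 0, 0, -1.4, 2.3, 0, 15], [0, 0, 0, -2.7, 4.5, 0, 15]]}'
python3 -m handwheel '{"ticks": [[0, 0, 0, -1.4, 2.2, 0, 15], [0, 0, 0, -3.0, 4.3, 0, 15]]}'
python3 -m handwheel '{"ticks": [[0, 0, 0, -1.6, 2.1, 0, 15], [0, 0, 0, -3.3, 4.1, 0, 15]]}'
python3 -m handwheel '{"ticks": [[0, 0, 0, -1.7, 2.0, 0, 15], [0, 0, 0, -3.5, 3.9, 0, 15]]}'
python3 -m handwheel '{"ticks": [[0, 0, 0, -1.9, 1.8, 0, 15], [0, 0, 0, -3.8, 3.6, 0, 15]]}'
python3 -m handwheel '{"ticks": [[0, 0, 0, -2.0, 1.7, 0, 15], [0, 0, 0, -4.0, 3.3, 0, 15]]}'
python3 -m handwheel '{"ticks": [[0, 0, 0, -2.1, 1.6, 0, 15], [0, 0, 0, -4.3, 3.0, 0, 15]]}'
python3 -m handwheel '{"ticks": [[0, 0, 0, -2.2, 1.4, 0, 15], [0, 0, 0, -4.5, 2.7, 0, 15]]}'
python3 -m handwheel '{"ticks": [[0, 0, 0, -2.3, 1.2, 0, 15], [0, 0, 0, -4.6, 2.4, 0, 15]]}'
python3 -m handwheel '{"ticks": [[0, 0, 0, -2.4, 1.1, 0, 15], [0, 0, 0, -4.8, 2.1, 0, 15]]}'
python3 -m handwheel '{"ticks": [[0, 0, 0, -2.5, 0.9, 0, 15], [0, 0, 0, -4.9, 1.7, 0, 15]]}'
python3 -m handwheel '{"ticks": [[0, 0, 0, -2.5, 0.7, 0, 15], [0, 0, 0, -5.0, 1.4, 0, 15]]}'
python3 -m handwheel '{"ticks": [[0, 0, 0, -2.6, 0.6, 0, 15], [0, 0, 0, -5.1, 1.0, 0, 15]]}' ) >>log
cat >> an.py <<'E'
# mirror with both passes pooled, smooth curves from a gaussian kernel
i=np.arange(len(A));S=np.r_[1,np.sign(np.diff(A))]
F_=(S>0)&(A>5)&(A<68);V_=(S<0)&(A>5)&(A<68)
def ks(k,x,w=2.5):
    W=np.exp(-.5*((x[:,None]-A[k])/w)**2);return W@ft[k]/W.sum(1)
tt=np.arange(-22,22.1,1);E=[]
for c in cs:
    d_=-ks(F_,c+tt)-ks(V_,c-tt);E.append(d_.std())
print("pooled mirror",cs[np.argmin(E)],min(E))
xx=np.arange(13,58,3.);print(np.c_[xx,(ks(F_,xx)+ks(V_,xx))/2].round(2).tolist())
E
python3 an.py 13 x;grep time log|tail -1; python3 tab.py 9.4 4 6
```

```text
51 a 58.3 R 75.1 ft 0.2 fr 0.5 fz 9.1 z 73.8 yaw 72.8
 52 a 54.4 R 75.1 ft 1.2 fr 0.9 fz 7.6 z 73.8 yaw 72.8
 53 a 50.7 R 75.0 ft 4.1 fr 1.5 fz 8.2 z 73.8 yaw 72.8
 54 a 46.9 R 75.0 ft 5.8 fr 0.3 fz 7.5 z 73.8 yaw 72.8
 55 a 43.1 R 75.1 ft 6.4 fr 1.2 fz 7.9 z 73.8 yaw 72.8
 56 a 39.2 R 75.0 ft 6.0 fr 1.7 fz 6.7 z 73.8 yaw 72.8
 57 a 35.1 R 75.0 ft 5.8 fr 2.9 fz 6.3 z 73.8 yaw 72.8
 58 a 31.0 R 75.1 ft 4.8 fr 3.0 fz 6.3 z 73.9 yaw 72.8
 59 a 26.7 R 75.1 ft 3.6 fr 2.5 fz 5.4 z 73.8 yaw 72.8
 60 a 22.5 R 75.1 ft 2.7 fr 3.6 fz 4.9 z 73.8 yaw 72.8
 61 a 18.3 R 75.1 ft 1.6 fr 2.9 fz 5.5 z 73.9 yaw 72.8
 62 a 14.1 R 75.1 ft 1.4 fr 1.4 fz 4.9 z 73.9 yaw 72.8
 63 a 10.0 R 75.1 ft 0.2 fr 3.6 fz 4.5 z 73.9 yaw 72.7
fit ctr [0.03369181 1.47133215] 75.05080529583076
fwd [32.49330778  1.26981593  1.25010218] 9.044448736280307 std [0.45703841 0.15391274 0.06808504]
rev [36.38160638  1.67776746  1.11488396] 6.883543801526501 std [0.46020904 0.15768435 0.06892832]
all [34.68820707  1.4415746   1.18890072] 18.58582193548314 std [0.33814751 0.11138022 0.04973732]
mirror 34.25 4.403297283981262 [4.66 4.54 4.52 4.5  4.53 4.46 4.47 4.47 4.45 4.42 4.44 4.47 4.5  4.52
 4.56 4.61]
pooled mirror 34.75 0.24183895856826818
[[13.0, -0.27], [16.0, -0.48], [19.0, -1.06], [22.0, -1.42], [25.0, -1.52], [28.0, -1.28], [31.0, -0.62], [34.0, -0.04], [37.0, 0.36], [40.0, 0.55], [43.0, 0.97], [46.0, 1.25], [49.0, 1.27], [52.0, 0.8], [55.0, 0.33]]
time: 26.02
13.4: 0 0 0 2.6 -0.5 0 15;0 0 0 5.1 -1.0 0 15
17.4: 0 0 0 2.5 -0.7 0 15;0 0 0 5.0 -1.4 0 15
21.4: 0 0 0 2.5 -0.8 0 15;0 0 0 4.9 -1.7 0 15
25.4: 0 0 0 2.4 -1.0 0 15;0 0 0 4.8 -2.1 0 15
29.4: 0 0 0 2.3 -1.2 0 15;0 0 0 4.6 -2.4 0 15
33.4: 0 0 0 2.3 -1.3 0 15;0 0 0 4.5 -2.7 0 15
```

```bash
python3 -m handwheel '{"ticks": [[0, 0, 0, 4.1, -0.8, 0, 15], [0, 0, 0, 8.2, -1.8, 0, 15], [0, 0, 0, 12.3, -3.1, 0, 15], [0, 0, 0, 16.2, -4.6, 0, 15], [0, 0, 0, 20, -6.3, 0, 15], [0, 0, 0, 23.8, -8.2, 0, 15], [0, 0, 0, 27.5, -10.4, 0, 15], [0, 0, 0, 31, -12.7, 0, 15]]}' >>log;python3 -m handwheel '{"ticks": [[0, 0, 0, 0, 0, 0, 15], [0, 0, 0, 0, 0, 0, 15]]}' >>log; python3 an.py 2 x|head -2
```

```text
64 a 34.9 R 75.1 ft -7.0 fr 1.7 fz 6.1 z 73.8 yaw 72.7
 65 a 36.3 R 75.0 ft 2.3 fr 2.9 fz 6.8 z 73.8 yaw 72.8
```

```bash
python3 -m handwheel '{"ticks": [[0, 0, 0, -0.5, 0.4, 0, 15], [0, 0, 0, -1, 0.7, 0, 15], [0, 0, 0, -1.6, 1.1, 0, 15], [0, 0, 0, -1.6, 1.1, 0, 15], [0, 0, 0, -1.6, 1.1, 0, 15]]}' >>log;python3 -m handwheel '{"ticks": [[0, 0, 0, 0, 0, 0, 15], [0, 0, 0, 0, 0, 0, 15]]}' >>log; python3 an.py 2 x|head -2
```

```text
66 a 35.0 R 75.0 ft 2.4 fr 2.2 fz 6.7 z 73.8 yaw 72.8
 67 a 35.0 R 75.1 ft 2.8 fr 2.7 fz 6.2 z 73.8 yaw 72.8
```

```bash
python3 -m handwheel '{"ticks": [[0, 0, 0, 0.4, -0.1, 0, 15], [0, 0, 0, 0.4, -0.1, 0, 15]]}' >>log; python3 an.py 1 x|head -1; python3 -m handwheel '{"ticks": [[0, 0, 0, 0, 0, 0, 25], [0, 0, 0, 0, 0, 0, 30], [0, 0, 0, 0, 0, 0, 40], [0, 0, 0, 0, 0, 0, 40]]}'; python3 - <<'E'
from h import *
w=optics.snapshot("wrist");cv2.imwrite("pics/w4.png",w["pixels"])
E
```

```text
68 a 35.0 R 75.1 ft 1.1 fr 1.4 fz 6.9 z 73.8 yaw 72.8
time: 28.9
tool_pos: [588.0, 170.8, 72.2]
tcp_rot: [-180.0, 0.0, 72.7]
ft_force: [0.3, 0.2, -0.2]
finger_gap: 40.2
grip_force: 0.0
```

View pics/w4.png

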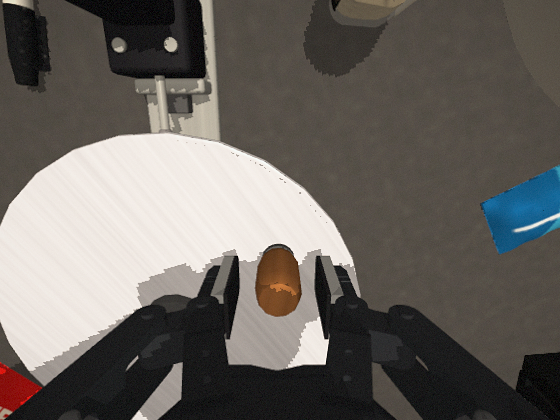

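The carriage block at (155,60) is against the stop at (172,90). The knob at (278,285) is free midway between the open pads, so I'll lift straight off and hand in.

```bash
python3 -m handwheel '{"ticks": [[0, 0, 0, 0, 0, -10, 40], [0, 0, 0, 0, 0, -40, 40], [0, 0, 0, 0, 0, -90, 40], [0, 0, 0, 0, 0, -150, 40], [0, 0, 0, 0, 0, -150, 40], [0, 0, 0, 0, 0, -150, 40]]}'; python3 - <<'E'
from h import *
from bench import workorder
w=optics.snapshot("scene")
for st,c in knob(w):
    p=cast(w,c,84)[0]
    if np.hypot(p[0]-517,p[1]-147)<110: d=p[:2]-[517.1,147.5];print(c,p,np.degrees(np.arctan2(d[1],d[0]))+17.35)
print(workorder.hand_in())
E
```

```text
time: 29.7
tool_pos: [588.5, 170.9, 223.3]
tcp_rot: [179.9, -0.0, 72.7]
ft_force: [0.1, 0.0, -0.9]
finger_gap: 39.9
grip_force: 0.0
[256.22727273 193.40909091] [589.89905676 171.70974774  84.        ] 35.74484445508281
the job is handed in; nothing more can be done
None
```

I pushed the carriage home, found the high spot by its drag, left it centred on the feeler tip to within about 1° by my estimate, let go of the plate and handed in at 29.7 s; no verdict came back.

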